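# Seat the leash anchor on its shelf pins

### The job

Pick up the aluminium leash anchor by its bar, lay its flat plate over the two pins of the dark steel pad on the shelf, and slide it about lightly until both holes drop over the pins and the plate lies flush on the pad; then let go. The pins do not stand exactly in the middle of the pad, so feel for them, and never press or knock the plate hard on the pad or pins. Leave the other things on the shelf where they are.

Things in the scene. Friction and masses are not known exactly. Their poses are not given: they have to be found in the camera images.
- anchor_bar (a point): Loose leash anchor of bare aluminium, about 0.5 kg: a flat plate with a bail handle like a staple. This point is the middle of the handle's level bar, above the plate's centre, 53 mm above the plate's underside; z up. The bar runs along x: 70 mm long, 14 mm wide (y), 14 mm high, on two 10 x 14 mm legs at x = +-30 mm. Pinch it from above across its 14 mm width.
- anchor_plate (a point): The anchor's flat plate, 150 x 90 x 8 mm, long side along x; this point is the centre of its underside, z up. Two round through-holes of 12.6 mm diameter lie at x = +45 and x = -45 mm, y = 0. A half turn makes no difference.
- pad_top (a point): Fixed dark steel pad, 190 x 120 x 6 mm, long side along x, lying flat; this point is the middle of its upper face, z up. The bar point of the anchor is 63 mm above it with the plate resting on the pin tops, and 53 mm above it with the plate flush on the pad. Keep the force of the plate on pad and pins to a few newtons, peaks always well below 45 N.
- pad: The same pad; its origin is the middle of its underside. Two immovable round steel pins, 10 mm in diameter, stand 10 mm proud of its upper face (top 2 mm tapering to 9 mm), 90 mm apart on a line parallel to the pad's x axis. The middle of the pair is off the pad's middle by an unknown amount, up to 9 mm in the pad's x and up to 9 mm in its y: find it by feel.
- carabiner_mid (a point): Bystander: aluminium carabiner lying flat, 100 x 60 x 10 mm, bar 10 mm thick; this point is its middle.
- flashlight_mid (a point): Bystander: white plastic flashlight lying along its x axis, 140 mm long, 30 mm body, 44 mm head; this point is its middle.
- canister_mid (a point): Bystander: stainless treat canister, 94 mm diameter, 135 mm high with its knob; this point is on its axis 65 mm up.
- bone_mid (a point): Bystander: coral hard silicone chew bone lying flat, about 126 x 64 x 32 mm; this point is its middle.
- bowl_mid (a point): Bystander: stainless bowl, 130 mm across, 45 mm high; this point is on its axis 22 mm up.
- roll_mid (a point): Bystander: grey hollow plastic spool standing upright, 40 mm diameter, 60 mm high; this point is its middle.
- brush_grip (a point): Bystander: flat bristle brush with a wooden handle, lying flat, handle towards its -x; this point is on its handle.
There are look-alikes about, which are no part of the job. What is shaped like the part that bears anchor_bar but orange or purple is not meant.

How it is judged:
At the end, for the whole second after the job is handed in: The anchor's plate lies flat and flush on the pad with both pins in its holes: bar point 50 to 55.5 mm above the pad's upper face, within 16 mm of the pad's middle seen from above, long axes within 0.09 rad (either way round), tilt under 0.03 rad, at rest and released (z of anchor_bar in the frame of pad_top between 0.05 and 0.0555 m and horizontal distance between anchor_bar and pad_top below 0.016 m and angle between the x axis of anchor_bar and the x axis of pad_top, either way round below 0.09 rad and angle between anchor_bar's own z axis and vertical below 0.03 rad and linear speed of anchor below 0.01 m/s and contact force between anchor and the fingers below 0.1 N); the robot touches nothing.
It fails at once if the plate is pressed or knocked on the pad or its pins with more than 45 N (contact force between anchor and pad above 45 N).
It fails at once if another thing on the shelf is moved by more than 20 mm (distance of any of carabiner_mid, flashlight_mid, canister_mid, bone_mid, bowl_mid, roll_mid, brush_grip from where it was at the start of the episode above 0.02 m).
It also fails if it takes over 72 s, if anything falls off the work surface, if the arm or the gripper's body presses on something with over 40 N, if the wrist force passes 120 N, or if a joint passes its speed limit or range.

### The arm

A 7-joint arm with a two-finger parallel gripper is mounted at the origin on the work surface. World frame = base frame: x ahead of the robot, y to its left, z up, the work surface at z = 0. Lengths are in m, angles in rad, forces in N, time in s.
With the tool pointing down it reaches from about 0.425 to 0.925 m from the base axis. Payload 6.8 kg.
Tool frame: the origin (TCP) lies at the very end of the fingers, on their centre line; the grasp point (between the pads) lies 19 mm behind it; x points along the fingers, y is the direction in which the jaws open and shut, and the axes are right-handed (so a half turn about x gives the same grasp; the last joint's range is limited). The gripper opens to 85 mm and grips with 20 to 120 N. Pads are 22 mm wide; open, the fingers measure 114 mm over their backs; the gripper's body (76 mm by 85 mm) begins 54 mm behind the grasp point. The pads swing forward as they close: fully open they stand 13 mm farther back than shut.
Start: joints at [1.077, 0.477, 0.022, 1.555, -0.011, 1.109, -0.083], TCP at [0.254, -0.625, 0.231] pointing down, gripper open.
Joint ranges: [-2.96, 2.96], [-0.34, 2.1], [-1.41, 1.46], [0.24, 2.44], [-1.37, 4.51], [0.17, 1.92], [-2.96, 2.96]. Speed limits (rad/s): [2.39, 2.39, 3.14, 3.14, 3.14, 3.14, 3.14].

### API

Orientations are given as a rotation vector (axis times angle).
In Python, from bench import get_obs, grab_frame, camera_info, hand_in gives the robot as it stands.
- The arm moves only by the tool apply_moves, never from a script. Its argument "series" is text: rows parted by semicolons, each of 7 numbers parted by spaces: the turn, a rotation vector about the tool's x, y, z in rad, then the shift along the tool's x, y, z in m, then the opening, from 0 (shut) to 1 (fully open). In form: wx wy wz tx ty tz hand; .... A call has 1 to 12 rows; each row is the pose to reach, as a shift and turn from the pose commanded when the call began, along the tool's axes at that moment; what a row does not reach only later rows make up. A row lasts 1/8 s, in which the tool goes at most 62.5 mm and 10.7 degrees, less where a joint would pass 70% of its speed; a pose out of reach is approached as far as the arm can. A call with a gripper value outside its range is refused whole. The fingers move at their own pace and stop on an object; "force" is the grip in N (left out, the last holds). Time passes only in rows, so rows that repeat a pose let the fingers close. It gives the time, the measured TCP pose, the force and the opening at its end, in the units of the state.
- get_obs(): the state, without advancing time (a new reading comes with each control period).
- grab_frame(name): name is "scene" or "top" or "wrist"; returns the picture (400x640x3 uint8, blue, green, red); there is no depth.
- camera_info(name): a dict with "fov_y" (degrees; the focal length in pixels is half the picture's height over the tangent of half this angle, whatever the lens; pixels are square), "cx", "cy" (the principal point, pixels), "D" ([k1, k2, p1, p2, k3] as OpenCV has them; the pictures are not rectified), "rvec" (rotation vector, rad) and "tvec" (3), from world to camera coordinates, as OpenCV has them. Camera axes: x right, y down, z forward; pixel columns grow to the right and rows downward; lengths in m; the calibration is good to about 2 mm. A picture is of the moment at which its call begins: read the wrist's pose just before it. camera_info takes no time and is no camera call; for the wrist camera it gives the pose at the moment of the call.
- hand_in(): hands the job in, once; it reports no verdict.
The state is a dict: "clock": time; "joints": joint angles; "qvel": joint speeds; "tau": joint torques, N m; "tcp_pos": TCP position; "orientation": TCP orientation; "contact_force": force on the tool from outside, world axes, zero at the start; "moment": the same for the moment, N m; "grip_width": finger opening in m.
Only numpy, scipy, OpenCV 4.12 (cv2) and the standard library are available. Lean on these libraries where they do the work, as an engineer would, in place of code of your own. Each camera call takes 0.05 s, during which the arm holds its last target.

## Working session

There is one attempt and no reset: what is moved stays moved. The work goes in short steps, Python scripts to look and compute and a tool call to move; the robot and the scene stay as the last step left them, time stands still between calls to the robot, and variables do not carry over. Pictures are saved under pics/ and viewed, and the job is handed in when it is done.

Besides the shell and the picture viewer there is one more tool, called after "Request:" as a command line: name --argument value ..., lists and objects as JSON in quotes. apply_moves: Moves the arm, as the interface text tells. Its arguments: {"type":"object","properties":{"series":{"type":"string"},"force":{"type":"number"}},"required":["series"]}

```bash
ls; mkdir -p pics; python3 - <<'E'
from bench import *
import cv2
print(get_obs())
for n in("scene","top","wrist"):
    print(n,camera_info(n)); cv2.imwrite(f"pics/{n}0.png",grab_frame(n))
E
```

```text
pics
{'clock': 0.0, 'joints': array([ 1.07688383,  0.47781479,  0.02235048,  1.55644415, -0.01150799,
        1.10928661, -0.08312343]), 'qvel': array([ 0.00133987, -0.00128152,  0.00143052,  0.0029582 , -0.00072333,
       -0.0007902 ,  0.00098432]), 'tau': array([-8.36161894e-05, -5.96447361e+01,  1.60763685e+00, -2.81189060e+01,
        1.23854616e-02,  9.47127293e-03, -4.84498287e-06]), 'tcp_pos': array([ 0.253773  , -0.62484746,  0.23031915]), 'orientation': array([ 2.01027768,  0.39456191, -2.0112616 ]), 'contact_force': array([-0.08457228,  0.86635314,  1.1651963 ]), 'moment': array([0.00097152, 0.02253632, 0.02517527]), 'grip_width': 0.08523197533261057}
scene {'fov_y': 50.672737569559985, 'cx': 321.05225648096257, 'cy': 192.16283034496914, 'D': array([0.00442282, 0.        , 0.        , 0.        , 0.        ]), 'rvec': array([ 1.88072086,  1.86741054, -0.59880387]), 'tvec': array([ 0.0317486 , -0.41313171,  1.5044911 ])}
top {'fov_y': 56.83438270063722, 'cx': 323.03391433735766, 'cy': 192.1355225843311, 'D': array([-0.0784164,  0.       ,  0.       ,  0.       ,  0.       ]), 'rvec': array([ 2.17908307, -2.18116425,  0.11863698]), 'tvec': array([-0.06666812,  0.5529975 ,  0.98738725])}
wrist {'fov_y': 61.12615321661564, 'cx': 320.32408176678473, 'cy': 195.6920869275089, 'D': array([-0.04917756,  0.        ,  0.        ,  0.        ,  0.        ]), 'rvec': array([-2.38126118,  1.60291507,  0.25470407]), 'tvec': array([-0.67430957, -0.04054654,  0.38001986])}
```

View pics/top0.png

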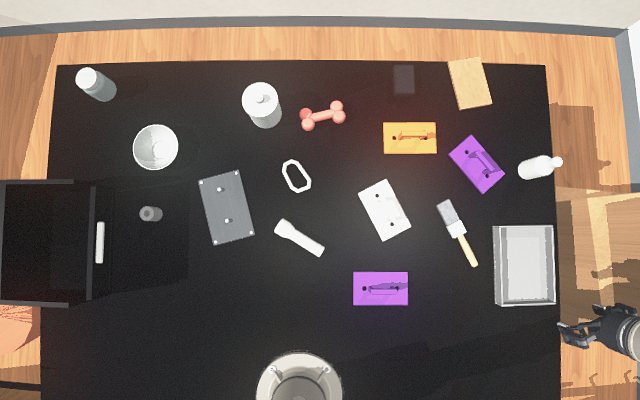

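View pics/scene0.png

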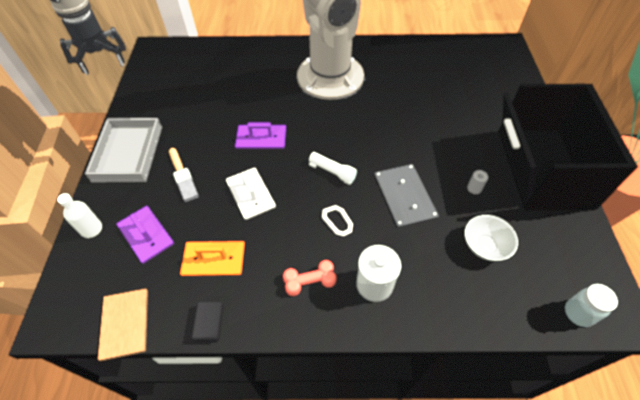

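View pics/wrist0.png

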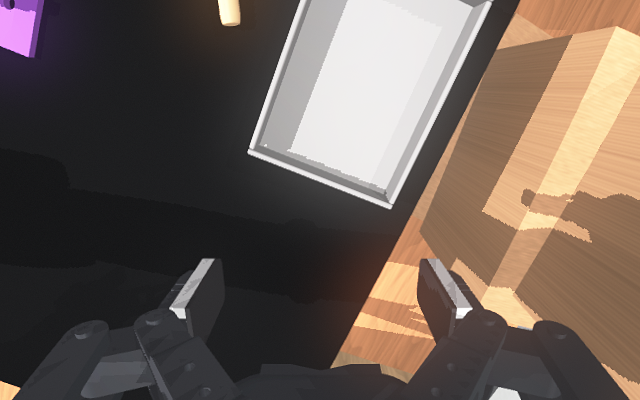

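The top view shows the white anchor at about (384,210) and the dark pad at (227,207), with pins near (222,189) and (228,220). I'll enlarge both.

```bash
python3 - <<'E'
import cv2,numpy as np
t=cv2.imread("pics/top0.png")
a=cv2.resize(t[170:250,345:425],None,fx=7,fy=7,interpolation=cv2.INTER_CUBIC)
b=cv2.resize(t[163:251,185:269],None,fx=7,fy=6.5,interpolation=cv2.INTER_CUBIC)
cv2.imwrite("pics/ta.png",a);cv2.imwrite("pics/tb.png",cv2.convertScaleAbs(b,alpha=1.5))
E
```

```text
(no output)
```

View pics/ta.png

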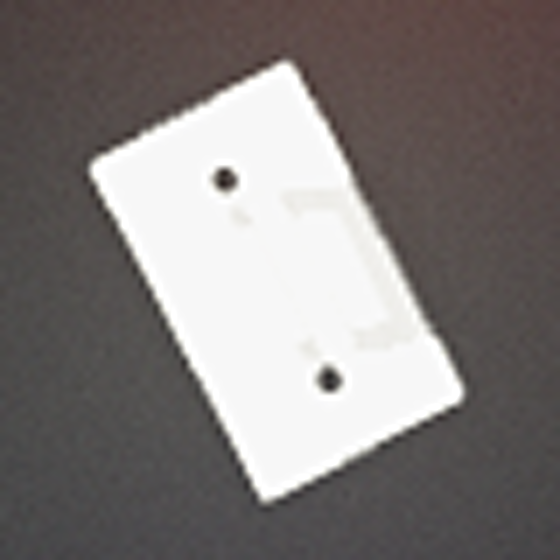

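View pics/tb.png

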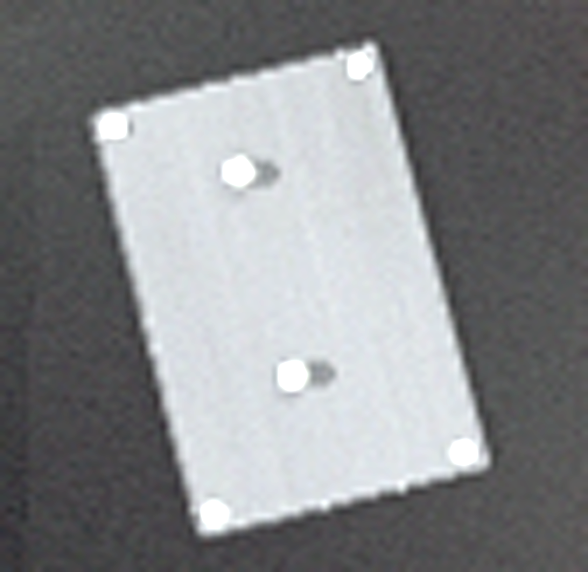

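```bash
cat > h.py <<'E'
import numpy as np,cv2
from bench import *
from scipy.spatial.transform import Rotation as R
def ray(name,uv,z,ci=None):
    c=ci or camera_info(name); f=200/np.tan(np.radians(c["fov_y"]/2))
    K=np.array([[f,0,c["cx"]],[0,f,c["cy"]],[0,0,1.]])
    Rm=cv2.Rodrigues(np.array(c["rvec"]))[0]; C=-Rm.T@c["tvec"]
    p=cv2.undistortPoints(np.array(uv,float).reshape(-1,1,2),K,np.array(c["D"])).reshape(-1,2)
    d=np.c_[p,np.ones(len(p))]@Rm
    return C+d*((z-C[2])/d[:,2])[:,None]
def proj(name,P,ci=None):
    c=ci or camera_info(name); f=200/np.tan(np.radians(c["fov_y"]/2))
    K=np.array([[f,0,c["cx"]],[0,f,c["cy"]],[0,0,1.]])
    return cv2.projectPoints(np.array(P,float).reshape(-1,1,3),np.array(c["rvec"]),np.array(c["tvec"]),K,np.array(c["D"]))[0].reshape(-1,2)
E
python3 - <<'E'
from h import *
def cr(p,o,s): return [((x+.5)/s[0]-.5+o[0],(y+.5)/s[1]-.5+o[1]) for x,y in p]
def show(n,P,e):
    print(n,P[:,:2].round(4).tolist(), "len",[round(float(np.linalg.norm(P[i]-P[j])),4) for i,j in e],"ang",[round(float(np.degrees(np.arctan2(*(P[j]-P[i])[[1,0]]))),2) for i,j in e],"mid",P.mean(0).round(4))
A=cr([(225,179),(329,379)],(345,170),(7,7)); show("holes",ray("top",A,.008),[(0,1)])
A=cr([(290,60),(92,167),(265,502),(464,396)],(345,170),(7,7)); show("plate",ray("top",A,.008),[(0,1),(1,2),(2,3),(3,0)])
B=cr([(238,172),(291,376)],(185,163),(7,6.5)); show("pins",ray("top",B,.016),[(0,1)])
B=cr([(375,44),(93,115),(200,535),(488,466)],(185,163),(7,6.5)); show("pad",ray("top",B,.006),[(0,1),(1,2),(2,3),(3,0)])
B=cr([(358,66),(114,126),(214,515),(463,452)],(185,163),(7,6.5)); show("bolts",ray("top",B,.006),[(0,1),(1,2),(2,3),(3,0)])
o=get_obs();r=R.from_rotvec(o['orientation']);print(r.as_matrix().round(3),o['tcp_pos'])
s=cv2.imread("pics/scene0.png")
cv2.imwrite("pics/sa.png",cv2.resize(s[155:235,215:295],None,fx=7,fy=7,interpolation=cv2.INTER_CUBIC))
cv2.imwrite("pics/sb.png",cv2.convertScaleAbs(cv2.resize(s[155:235,365:449],None,fx=7,fy=7,interpolation=cv2.INTER_CUBIC),alpha=1.3))
E
```

```text
holes [[0.5462, -0.2179], [0.4662, -0.2584]] len [0.0897] ang [-153.12] mid [ 0.5062 -0.2381  0.008 ]
plate [[0.5942, -0.2449], [0.551, -0.1645], [0.4177, -0.2321], [0.4592, -0.3127]] len [0.0913, 0.1495, 0.0907, 0.1511] ang [118.25, -153.14, -62.73, 26.63] mid [ 0.5055 -0.2385  0.008 ]
pins [[0.5627, 0.2231], [0.4756, 0.2]] len [0.09] ang [-165.14] mid [0.5192 0.2115 0.016 ]
pad [[0.6194, 0.1717], [0.5886, 0.2854], [0.408, 0.2376], [0.4376, 0.1233]] len [0.1179, 0.1868, 0.1181, 0.1882] ang [105.19, -165.15, -75.47, 14.9] mid [0.5134 0.2045 0.006 ]
bolts [[0.6098, 0.1783], [0.5838, 0.2767], [0.4165, 0.2321], [0.4435, 0.1333]] len [0.1018, 0.1731, 0.1025, 0.1723] ang [104.85, -165.08, -74.7, 15.16] mid [0.5134 0.2051 0.006 ]
[[-0.001  0.376 -0.927]
 [ 0.001 -0.927 -0.376]
 [-1.    -0.001  0.   ]] [ 0.25380725 -0.62498875  0.23057013]
```

View pics/sa.png

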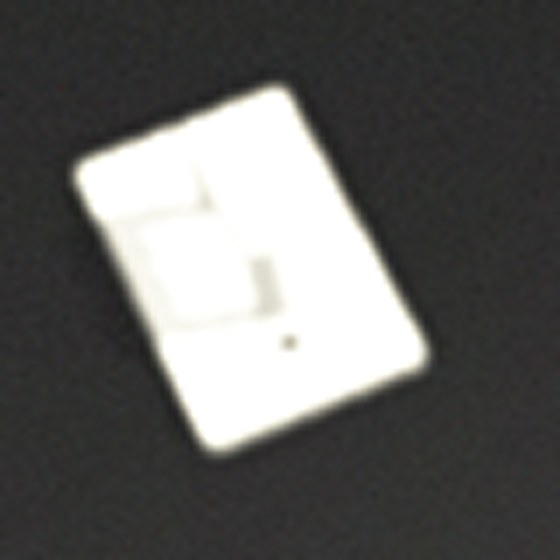

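View pics/sb.png

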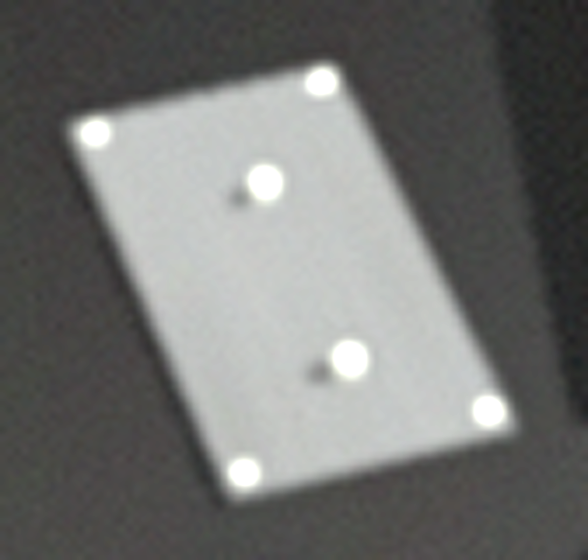

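```bash
cat >> h.py <<'E'
def step(tgt,bar_deg=None,o=None):
    "tool-axis shift and turn from present measured pose; bar_deg = wanted bar direction (tool z axis line)"
    o=o or get_obs(); r=R.from_rotvec(o['orientation'])
    d=r.inv().apply(np.array(tgt)-o['tcp_pos'])
    w=None
    if bar_deg is not None:
        a=np.radians(bar_deg); c=[]
        for s in(1,-1):
            z=s*np.array([np.cos(a),np.sin(a),0]); x=np.array([0,0,-1.]); y=np.cross(z,x)
            c.append((r.inv()*R.from_matrix(np.c_[x,y,z])).as_rotvec())
        w=min(c,key=np.linalg.norm)
    print("turn",None if w is None else w.round(4),"shift",d.round(4)); return w,d
E
python3 - <<'E'
from h import *
def cr(p,o,s): return [((x+.5)/s[0]-.5+o[0],(y+.5)/s[1]-.5+o[1]) for x,y in p]
P=ray("scene",cr([(266,183),(349,359)],(365,155),(7,7)),.015);print(P,P.mean(0))
P=ray("scene",cr([(280,84),(75,168),(213,454),(430,360)],(215,155),(7,7)),.008);print(P,P.mean(0))
P=ray("scene",cr([(335,63),(69,125),(230,502),(518,430)],(365,155),(7,7)),.006);print(P.mean(0))
step([.506,-.238,.15],26.9)
E
```

```text
[[0.47709591 0.20114678 0.015     ]
 [0.56385888 0.2238724  0.015     ]] [0.52047739 0.21250959 0.015     ]
[[ 0.41467221 -0.23191278  0.008     ]
 [ 0.45855733 -0.31384149  0.008     ]
 [ 0.59894374 -0.24222985  0.008     ]
 [ 0.55592726 -0.15990495  0.008     ]] [ 0.50702514 -0.23697227  0.008     ]
[0.51529582 0.20588567 0.006     ]
turn [-0.0837  0.0001  0.0014] shift [ 0.0809 -0.2635 -0.3793]
```

Both cameras agree to within about 2 mm. I'm moving above the anchor.

Request:
apply_moves --series "-0.084 0 0 0.08 -0.263 -0.379 1;-0.084 0 0 0.08 -0.263 -0.379 1;-0.084 0 0 0.08 -0.263 -0.379 1;-0.084 0 0 0.08 -0.263 -0.379 1;-0.084 0 0 0.08 -0.263 -0.379 1;-0.084 0 0 0.08 -0.263 -0.379 1;-0.084 0 0 0.08 -0.263 -0.379 1;-0.084 0 0 0.08 -0.263 -0.379 1;-0.084 0 0 0.08 -0.263 -0.379 1;-0.084 0 0 0.08 -0.263 -0.379 1;-0.084 0 0 0.08 -0.263 -0.379 1"

```text
clock: 1.52
tcp_pos: [0.5054, -0.2408, 0.1514]
orientation: [1.961, 0.466, -1.962]
contact_force: [1.7, 0.2, 1.0]
grip_width: 0.0854
```

```bash
python3 - <<'E'
from h import *
o=get_obs();ci=camera_info("wrist");cv2.imwrite("pics/w1.png",grab_frame("wrist"))
print(o['clock'],o['tcp_pos'],o['orientation'],o['contact_force']);print(ci)
step([.506,-.238,.15],26.9)
import pickle;pickle.dump(ci,open("w1.pkl","wb"))
E
```

```text
1.525 [ 0.50536655 -0.24083051  0.15144752] [ 1.96085496  0.46580816 -1.96154459] [1.66001355 0.20274263 0.99600573]
{'fov_y': 61.12615321661564, 'cx': 320.32408176678473, 'cy': 195.6920869275089, 'D': array([-0.04917756,  0.        ,  0.        ,  0.        ,  0.        ]), 'rvec': array([-2.43821371,  1.50167606,  0.2363351 ]), 'tvec': array([-0.44275409,  0.31012118,  0.40987017])}
turn [-0.0023  0.0003 -0.0005] shift [ 0.0015 -0.0022 -0.0017]
```

View pics/w1.png

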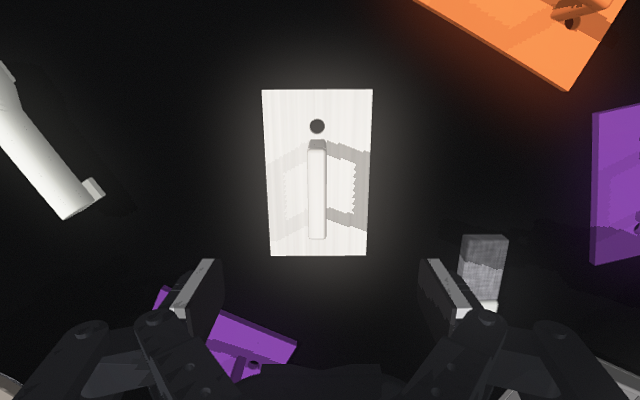

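The wrist view shows the anchor upright in the picture, with its bar top running from (317,148) to (317,240) and its plate corners at about (263,90) and (366,255). It is centred between the fingers.

```bash
python3 - <<'E'
from h import *
import pickle;ci=pickle.load(open("w1.pkl","rb"))
P=ray("",[(317.5,149),(317,240)],.060,ci);print(P,P.mean(0),np.linalg.norm(P[0]-P[1]))
P=ray("",[(263,90),(373,89),(366.5,255.5),(271.5,255.5)],.008,ci);print(P,P.mean(0),[np.linalg.norm(P[i]-P[i-1]) for i in range(4)])
d=P[1]-P[2]+P[0]-P[3];print(np.degrees(np.arctan2(d[1],d[0])))
P=ray("",[(317,126)],.008,ci);print(P, P-.045*np.array([np.cos(.4695),np.sin(.4695),0]))
step([.506,-.238,.036],26.9)
E
```

```text
[[ 0.53742427 -0.22258571  0.06      ]
 [ 0.47493657 -0.2534629   0.06      ]] [ 0.50618042 -0.2380243   0.06      ] 0.06970016664413385
[[ 0.5523056  -0.16525199  0.008     ]
 [ 0.59318097 -0.24463328  0.008     ]
 [ 0.45917073 -0.31326628  0.008     ]
 [ 0.41876089 -0.23297646  0.008     ]] [ 0.50585455 -0.239032    0.008     ] [np.float64(0.1497357500471363), np.float64(0.08928708492385012), np.float64(0.15056305770800932), np.float64(0.08988553799766605)]
27.005340499921267
[[ 0.54607344 -0.21740568  0.008     ]] [[ 0.50594268 -0.2377655   0.008     ]]
turn [-0.0023  0.0003 -0.0005] shift [ 0.1155 -0.0022 -0.0018]
```

Request:
apply_moves --series "-0.002 0 0 0.05 -0.0022 -0.0018 1;-0.002 0 0 0.09 -0.0022 -0.0018 1;-0.002 0 0 0.116 -0.0022 -0.0018 1;-0.002 0 0 0.117 -0.0022 -0.0018 1;-0.002 0 0 0.117 -0.0022 -0.0018 1;-0.002 0 0 0.117 -0.0022 -0.0018 0;-0.002 0 0 0.117 -0.0022 -0.0018 0;-0.002 0 0 0.117 -0.0022 -0.0018 0;-0.002 0 0 0.117 -0.0022 -0.0018 0;-0.002 0 0 0.117 -0.0022 -0.0018 0;-0.002 0 0 0.117 -0.0022 -0.0018 0;-0.002 0 0 0.117 -0.0022 -0.0018 0" --force 50

```text
clock: 3.08
tcp_pos: [0.507, -0.2365, 0.0347]
orientation: [1.959, 0.47, -1.958]
contact_force: [-0.8, 0.3, 5.3]
grip_width: 0.0131
```

```bash
python3 - <<'E'
from h import *
o=get_obs();print(o['clock'],o['tcp_pos'],o['contact_force'],o['moment'],o['grip_width'])
step([.506,-.238,.034],27)
E
```

```text
3.075 [ 0.50703665 -0.23646538  0.03465276] [-0.79406526  0.34701415  5.28560118] [0.02453614 0.1688161  0.01028014] 0.01308111927328626
turn [ 0.0006 -0.0003 -0.0004] shift [0.0007 0.0009 0.0016]
```

Request:
apply_moves --series "0 0 0 -0.03 0 0 0;0 0 0 -0.08 0 0 0;0 0 0 -0.12 0 0 0;0 0 0 -0.12 0 0 0;0 0 0 -0.12 0 0 0;0 0 0 -0.12 0 0 0"

```text
clock: 3.82
tcp_pos: [0.5053, -0.2358, 0.1521]
orientation: [1.956, 0.473, -1.963]
contact_force: [-0.2, 0.0, -4.8]
grip_width: 0.013
```

```bash
python3 - <<'E'
from h import *
o=get_obs();cv2.imwrite("pics/w2.png",grab_frame("wrist"))
print(o['clock'],o['tcp_pos'],o['orientation'],o['contact_force'],o['moment'],o['grip_width'])
step([.5198,.2119,.13],14.95)
E
```

```text
3.825 [ 0.50526568 -0.23577612  0.15209366] [ 1.95590099  0.47347884 -1.96292058] [-0.23855443  0.01939185 -4.81526653] [-0.01573581  0.07432902  0.00130793] 0.013032448167207097
turn [0.211  0.0027 0.0025] shift [ 0.0229 -0.3923 -0.2163]
```

View pics/w2.png

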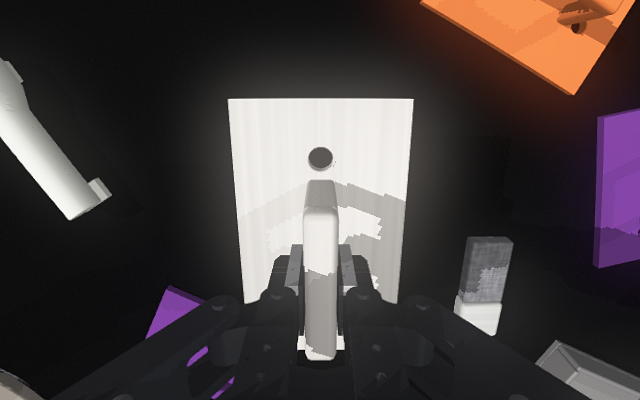

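```bash
python3 - <<'E'
from h import *
o=get_obs();ci=camera_info("wrist");r=R.from_rotvec(o['orientation']);t=o['tcp_pos']
Rm=cv2.Rodrigues(ci['rvec'])[0];C=-Rm.T@ci['tvec']
print("cam in tool",r.inv().apply(C-t),"axis",r.inv().apply(Rm[2]), "tool z",r.apply([0,0,1]))
H=ray("",[(320.3,158.5)],t[2]-.026,ci)[0]
print("hole in tool",r.inv().apply(H-t))
E_=ray("",[(229,99),(413,99)],t[2]-.026,ci);print("far edge in tool",r.inv().apply(E_-t))
# simulate hover back
q=R.from_rotvec([0,0,np.radians(-12.1)])
a=np.radians(14.95);u=np.array([np.cos(a),np.sin(a),0])
for back in(.08,.11,.14):
  for z in(.12,.16,.2):
    T=np.array([.5198,.2119,z])-back*u; T[2]=z
    pins=[np.array([.5198,.2119,.016])+s*.045*u for s in(1,-1)]
    P=[q.inv().apply(p-T)+t for p in pins]; edge=[t+q.inv().apply(.075*u+[0,0,-.034])]
    print(back,z,proj("",P+edge,ci).round().tolist(),np.hypot(*T[:2]))
E
```

```text
cam in tool [-1.43057234e-01 -1.40631269e-04 -7.88088897e-02] axis [9.51077027e-01 7.94752815e-04 3.08952841e-01] tool z [-0.89069104 -0.45460284  0.00239224]
hole in tool [ 2.58955555e-02 -9.75752610e-06 -4.37416564e-02]
far edge in tool [[ 0.02594536 -0.04414465 -0.07307543]
 [ 0.02570365  0.04476944 -0.0730775 ]]
0.08 0.12 [[321.0, 13.0], [321.0, 148.0], [320.0, 94.0]] 0.4820729800232197
0.08 0.16 [[321.0, 24.0], [321.0, 140.0], [320.0, 94.0]] 0.4820729800232197
0.08 0.2 [[321.0, 32.0], [321.0, 133.0], [320.0, 94.0]] 0.4820729800232197
0.11 0.12 [[321.0, -37.0], [321.0, 106.0], [320.0, 94.0]] 0.45241808495477154
0.11 0.16 [[321.0, -19.0], [321.0, 103.0], [320.0, 94.0]] 0.45241808495477154
0.11 0.2 [[321.0, -6.0], [321.0, 101.0], [320.0, 94.0]] 0.45241808495477154
0.14 0.12 [[321.0, -91.0], [321.0, 61.0], [320.0, 94.0]] 0.4228118838441254
0.14 0.16 [[321.0, -64.0], [321.0, 65.0], [320.0, 94.0]] 0.4228118838441254
0.14 0.2 [[321.0, -45.0], [321.0, 67.0], [320.0, 94.0]] 0.4228118838441254
```

```bash
python3 - <<'E'
from h import *
step([.4522,.1938,.16],14.95)
E
```

```text
turn [0.211  0.0027 0.0025] shift [-0.0069 -0.407  -0.1478]
```

Request:
apply_moves --series "0.05 0 0 -0.007 -0.05 -0.018 0;0.1 0.001 0.001 -0.007 -0.11 -0.04 0;0.15 0.002 0.002 -0.007 -0.17 -0.062 0;0.2 0.0025 0.0025 -0.007 -0.23 -0.084 0;0.211 0.0027 0.0025 -0.007 -0.28 -0.102 0;0.211 0.0027 0.0025 -0.007 -0.33 -0.12 0;0.211 0.0027 0.0025 -0.007 -0.37 -0.134 0;0.211 0.0027 0.0025 -0.007 -0.395 -0.143 0;0.211 0.0027 0.0025 -0.007 -0.407 -0.148 0;0.211 0.0027 0.0025 -0.007 -0.407 -0.148 0;0.211 0.0027 0.0025 -0.007 -0.407 -0.148 0;0.211 0.0027 0.0025 -0.007 -0.407 -0.148 0"

```text
clock: 5.38
tcp_pos: [0.4539, 0.192, 0.1612]
orientation: [2.086, 0.268, -2.079]
contact_force: [-0.9, 0.3, -4.0]
grip_width: 0.0132
```

```bash
python3 - <<'E'
from h import *
import pickle
o=get_obs();ci=camera_info("wrist");f=grab_frame("wrist");cv2.imwrite("pics/w3.png",f);pickle.dump((o,ci),open("w3.pkl","wb"))
print(o['clock'],o['tcp_pos'],o['contact_force'],o['grip_width'])
step([.5198,.2119,.13],14.95)
E
```

```text
5.375 [0.45394049 0.19200118 0.16115854] [-0.94219702  0.32555163 -3.99476   ] 0.013238287708221833
turn [-0.002  -0.0028 -0.0027] shift [ 0.0314 -0.0022 -0.0686]
```

View pics/w3.png

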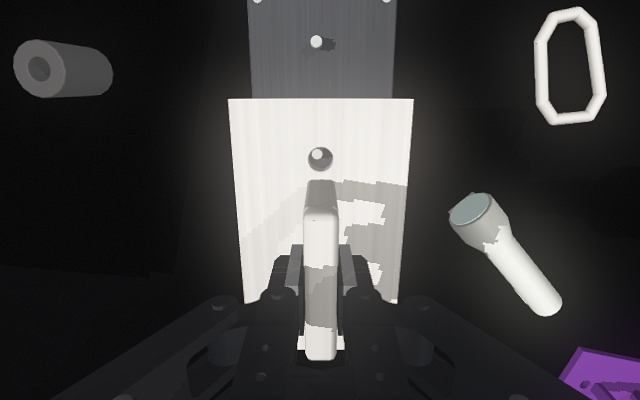

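The wrist view shows the far pin at about (316,41). The near pin is visible through the front hole at about (317,154).

```bash
python3 - <<'E'
from h import *
f=cv2.imread("pics/w3.png")
a=cv2.resize(f[20:60,290:350],None,fx=8,fy=8,interpolation=cv2.INTER_CUBIC)
b=cv2.resize(f[140:176,290:350],None,fx=8,fy=8,interpolation=cv2.INTER_CUBIC)
cv2.imwrite("pics/w3c.png",np.vstack([a,b])[:600])
E
```

```text
(no output)
```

View pics/w3c.png

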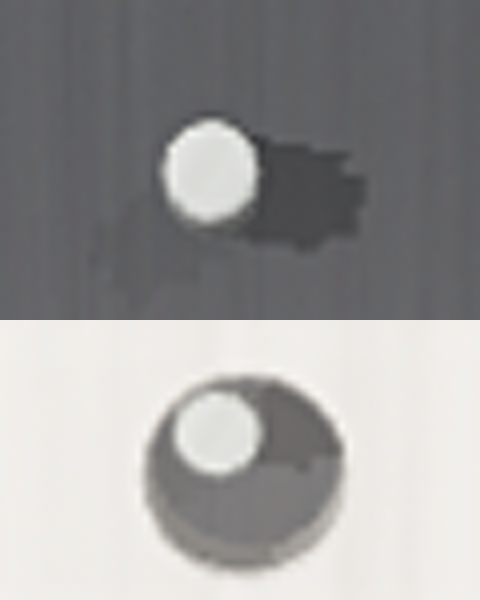

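```bash
python3 - <<'E'
from h import *
import pickle;o,ci=pickle.load(open("w3.pkl","rb"));r=R.from_rotvec(o['orientation']);t=o['tcp_pos']
P=ray("",[(315.8,40.9),(316.8,153.6)],.016,ci);d=P[0]-P[1]
print(P,P.mean(0),np.linalg.norm(d),np.degrees(np.arctan2(d[1],d[0])))
H=ray("",[(320.2,158.9)],t[2]-.026,ci)[0];z=r.apply([0,0,1]);cen=H+.045*z
print("anchor centre - tcp",cen-t,"bar dir",np.degrees(np.arctan2(-z[1],-z[0])),"tilt",r.apply([1,0,0]))
tgt=P.mean(0)-(cen-t);tgt[2]=.057;print(tgt);step(tgt,14.9)
E
```

```text
[[0.56302883 0.22391053 0.016     ]
 [0.47622657 0.20041059 0.016     ]] [0.5196277  0.21216056 0.016     ] 0.08992707801779079 15.14853112780962
anchor centre - tcp [-0.00134822 -0.00044671 -0.0261167 ] bar dir 14.814058389172382 tilt [ 0.00322653 -0.00205747 -0.99999268]
[0.52097592 0.21260727 0.057     ]
turn [-0.0011 -0.0028 -0.0027] shift [ 0.1044 -0.0028 -0.0697]
```

Request:
apply_moves --series "-0.003 -0.0028 -0.0027 0.01 -0.001 -0.025 0;-0.003 -0.0028 -0.0027 0.03 -0.0028 -0.05 0;-0.003 -0.0028 -0.0027 0.06 -0.0028 -0.07 0;-0.003 -0.0028 -0.0027 0.08 -0.0028 -0.07 0;-0.003 -0.0028 -0.0027 0.09 -0.0028 -0.07 0;-0.003 -0.0028 -0.0027 0.099 -0.0028 -0.07 0;-0.003 -0.0028 -0.0027 0.099 -0.0028 -0.07 0;-0.003 -0.0028 -0.0027 0.099 -0.0028 -0.07 0;-0.003 -0.0028 -0.0027 0.099 -0.0028 -0.07 0"

```text
clock: 6.55
tcp_pos: [0.5213, 0.2143, 0.0632]
orientation: [2.082, 0.277, -2.08]
contact_force: [-0.4, -0.6, -4.6]
grip_width: 0.0132
```

```bash
python3 - <<'E'
from h import *
o=get_obs();f=grab_frame("wrist");print(o['clock'],o['tcp_pos'],o['contact_force'],o['moment'])
step([.5210,.2126,.053],15.0)
cv2.imwrite("pics/w4.png",np.hstack([cv2.resize(f[130:190,285:355],None,fx=8,fy=8,interpolation=cv2.INTER_CUBIC)]))
E
```

```text
6.55 [0.52132737 0.21428044 0.06319666] [-0.35978561 -0.60903307 -4.61364769] [-0.06811555  0.01003424  0.0025596 ]
turn [ 0.002  -0.0012  0.0006] shift [0.0101 0.0015 0.0007]
```

View pics/w4.png

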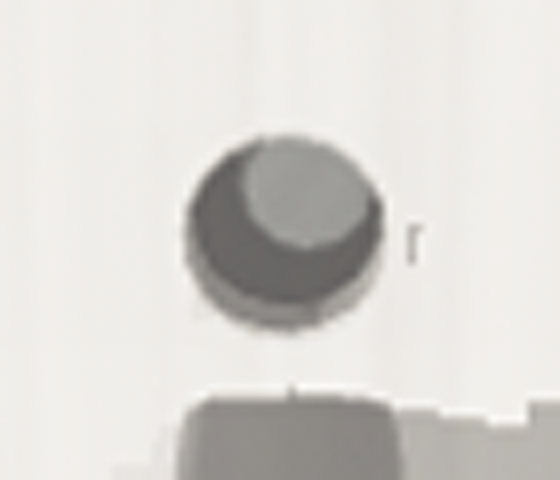

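The pin shows through the front hole, about 1.5 mm to the right, which agrees with the computed correction.

Request:
apply_moves --series "0.002 -0.0012 0.0006 0.003 0.0015 0.0007 0;0.002 -0.0012 0.0006 0.006 0.0015 0.0007 0;0.002 -0.0012 0.0006 0.008 0.0015 0.0007 0;0.002 -0.0012 0.0006 0.009 0.0015 0.0007 0;0.002 -0.0012 0.0006 0.009 0.0015 0.0007 0;0.002 -0.0012 0.0006 0.009 0.0015 0.0007 0"

```text
clock: 7.35
tcp_pos: [0.5207, 0.2125, 0.0536]
orientation: [2.081, 0.274, -2.083]
contact_force: [0.7, -0.7, -4.0]
grip_width: 0.0131
```

```bash
python3 - <<'E'
from h import *
o=get_obs();f=grab_frame("wrist");print(o['clock'],o['tcp_pos'],o['contact_force'],o['moment'])
step([.5210,.2126,.0505],15.0)
cv2.imwrite("pics/w5.png",np.hstack([cv2.resize(f[130:190,285:355],None,fx=8,fy=8,interpolation=cv2.INTER_CUBIC)]))
E
```

```text
7.35 [0.520709   0.21254143 0.05357856] [ 0.66226905 -0.71967354 -3.97220155] [0.03766448 0.0620973  0.02347396]
turn [-0.      0.0009 -0.0001] shift [ 0.0031 -0.     -0.0003]
```

View pics/w5.png

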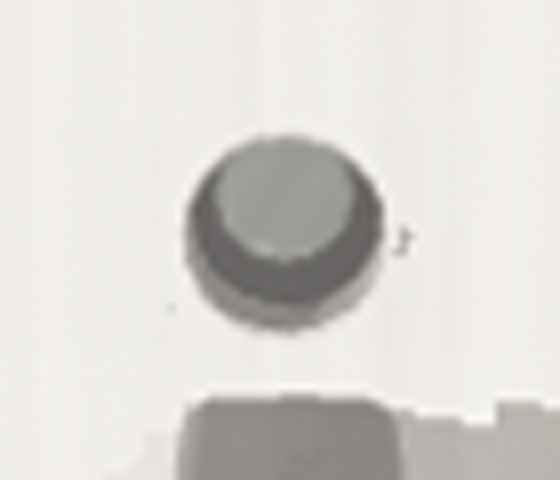

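```bash
python3 - <<'E'
from h import *
o=get_obs();ci=camera_info("wrist");t=o['tcp_pos']
r=R.from_rotvec(o['orientation'])
px=lambda x,y:(285+(x+.5)/8-.5,130+(y+.5)/8-.5)
Pn=ray("",[px(285,197)],.016,ci)[0];H=ray("",[px(285,220)],t[2]-.0266,ci)[0]
print(Pn,H,"tool",r.inv().apply(Pn-t),r.inv().apply(H-t))
E
```

```text
[0.56290969 0.22379557 0.016     ] [0.5635502  0.22397457 0.02698856] tool [ 3.75509192e-02  2.71438676e-05 -4.37141079e-02] [ 2.65617916e-02  2.07578738e-05 -4.43696502e-02]
```

Request:
apply_moves --series "0 0.0009 0 0.001 0 0.0001 0;0 0.0009 0 0.002 0 0.0001 0;0 0.0009 0 0.003 0 0.0001 0;0 0.0009 0 0.004 0 0.0001 0;0 0.0009 0 0.0045 0 0.0001 0;0 0.0009 0 0.0045 0 0.0001 0"

```text
clock: 8.15
tcp_pos: [0.5205, 0.2124, 0.049]
orientation: [2.081, 0.274, -2.082]
contact_force: [-0.4, 0.1, -5.0]
grip_width: 0.0135
```

```bash
python3 - <<'E'
from h import *
o=get_obs();print(o['clock'],o['tcp_pos'],o['contact_force'],o['moment'],o['grip_width'])
step([.5210,.2126,.0407],15.0)
E
```

```text
8.15 [0.52050465 0.21242831 0.0489596 ] [-0.38519573  0.106627   -4.99596533] [ 0.04125139 -0.02808322 -0.01494982] 0.013514858210686742
turn [ 0.      0.0002 -0.0001] shift [ 0.0083 -0.     -0.0005]
```

At z = 0.049, 1.7 mm below pin-top contact height, the force reads weight only, so the plate seems to be entering. I'm continuing gently.

Request:
apply_moves --series "0 0 0 0.0008 0 0 0;0 0 0 0.0016 0 0 0;0 0 0 0.0024 0 0 0;0 0 0 0.003 0 0 0;0 0 0 0.003 0 0 0"

```text
clock: 8.78
tcp_pos: [0.5205, 0.2124, 0.046]
orientation: [2.082, 0.274, -2.082]
contact_force: [0.1, -0.0, -4.2]
grip_width: 0.0132
```

```bash
python3 - <<'E'
from h import *
o=get_obs();print(o['clock'],o['tcp_pos'],o['contact_force'],o['moment'],o['grip_width'])
step([.5205,.2124,.0407],15.0)
E
```

```text
8.775 [0.5205233  0.21241633 0.04597407] [ 0.07960564 -0.00571225 -4.24240861] [0.02558529 0.02584249 0.0364674 ] 0.013180153216297676
turn [-0.      0.0002 -0.0001] shift [0.0053 0.     0.    ]
```

Request:
apply_moves --series "0 0 0 0.0008 0 0 0;0 0 0 0.0016 0 0 0;0 0 0 0.0024 0 0 0;0 0 0 0.0032 0 0 0;0 0 0 0.004 0 0 0;0 0 0 0.0045 0 0 0;0 0 0 0.0045 0 0 0"

```text
clock: 9.65
tcp_pos: [0.5205, 0.2124, 0.0414]
orientation: [2.081, 0.274, -2.082]
contact_force: [0.1, 0.5, -4.4]
grip_width: 0.0132
```

```bash
python3 - <<'E'
from h import *
o=get_obs();print(o['clock'],o['tcp_pos'],o['contact_force'],o['moment'],o['grip_width'])
E
```

```text
9.65 [0.52048934 0.21242289 0.04144262] [ 0.06333338  0.48855822 -4.4457344 ] [-0.01921011 -0.04460961  0.02246575] 0.01321242480633103
```

Still no contact, about 0.7 mm above flush. I'm easing down to contact in 0.3 mm steps.

Request:
apply_moves --series "0 0 0 0.0003 0 0 0;0 0 0 0.0006 0 0 0;0 0 0 0.0008 0 0 0;0 0 0 0.0008 0 0 0"

```text
clock: 10.15
tcp_pos: [0.5206, 0.2124, 0.0407]
orientation: [2.082, 0.274, -2.082]
contact_force: [0.2, 0.5, -4.8]
grip_width: 0.0129
```

Request:
apply_moves --series "0 0 0 0.0002 0 0 0;0 0 0 0.0004 0 0 0;0 0 0 0.0006 0 0 0;0 0 0 0.0006 0 0 0"

```text
clock: 10.65
tcp_pos: [0.5206, 0.2124, 0.0407]
orientation: [2.082, 0.274, -2.082]
contact_force: [-2.9, -1.2, 5.6]
grip_width: 0.0131
```

The upward force has risen by about 10 N at z = 0.0407, which is the expected flush height, so the plate is seated. I'll ease off slightly, open the gripper and then retreat straight up.

Request:
apply_moves --series "0 0 0 -0.0004 0 0 0;0 0 0 -0.0004 0 0 0.3;0 0 0 -0.0004 0 0 0.6;0 0 0 -0.0004 0 0 0.6;0 0 0 -0.0004 0 0 0.6;0 0 0 -0.0004 0 0 0.6;0 0 0 -0.0004 0 0 0.6;0 0 0 -0.02 0 0 0.6;0 0 0 -0.05 0 0 0.6;0 0 0 -0.09 0 0 0.6;0 0 0 -0.12 0 0 0.6;0 0 0 -0.12 0 0 0.6" --force 30

```text
clock: 12.15
tcp_pos: [0.5221, 0.2132, 0.1626]
orientation: [2.087, 0.275, -2.077]
contact_force: [0.3, -0.8, -0.7]
grip_width: 0.0513
```

```bash
python3 - <<'E'
from h import *
import pickle
o=get_obs();ci=camera_info("wrist");f=grab_frame("wrist");s=grab_frame("scene");print(o['clock'],o['tcp_pos'],o['contact_force'],o['grip_width'])
pickle.dump((o,ci),open("w6.pkl","wb"))
cv2.imwrite("pics/w6.png",f);cv2.imwrite("pics/s6.png",s)
E
```

```text
12.15 [0.52207133 0.21323636 0.16264991] [ 0.30196911 -0.78441566 -0.70565054] 0.05125980840015686
```

View pics/w6.png

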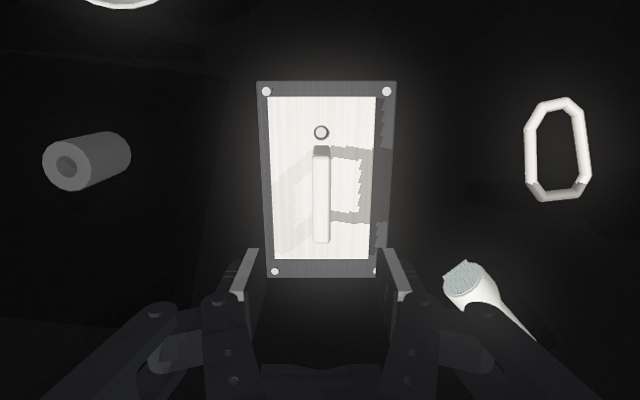

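View pics/s6.png

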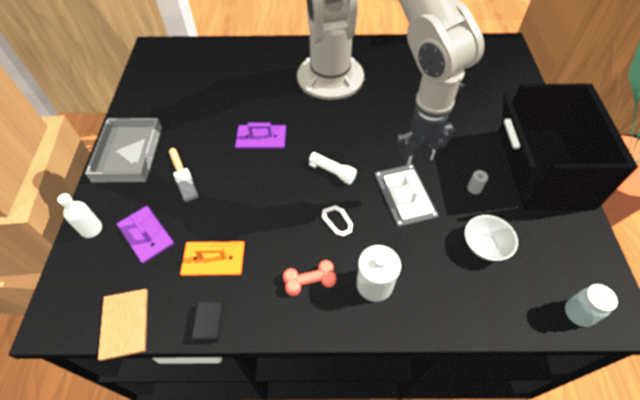

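The pin fills the hole at (321,132) and the plate sits inside the pad outline. The bystanders are at the same pixels as before. I'll run a quick numerical check and then hand in.

```bash
python3 - <<'E'
from h import *
import pickle;o,ci=pickle.load(open("w6.pkl","rb"))
P=ray("",[(321.5,156),(321.5,243)],.066,ci);d=P[0]-P[1];print("bar",P.mean(0),np.linalg.norm(d),np.degrees(np.arctan2(d[1],d[0])))
P=ray("",[(267,97),(376.5,97),(368.5,259),(273.5,259)],.014,ci);print(P.mean(0),[round(np.linalg.norm(P[i]-P[i-1]),4) for i in range(4)])
P=ray("",[(256.5,81.5),(397,81.5),(386,278),(266,278)],.006,ci);print("pad",P.mean(0))
o=get_obs();print(o['clock'],o['qvel'].round(3));hand_in()
E
```

```text
bar [0.51950314 0.21155954 0.066     ] 0.0686247885972963 15.04576554781205
[0.51840761 0.21120455 0.014     ] [np.float64(0.1504), np.float64(0.0912), np.float64(0.1504), np.float64(0.0917)]
pad [0.51317096 0.20494188 0.006     ]
12.25 [-0.001  0.021  0.003  0.016 -0.001  0.001  0.   ]
the job is handed in; nothing more can be done
```

The aluminium anchor is on the pad with its plate flush over both pins. It is released, and the job was handed in at 12.25 s. `hand_in` gives no verdict, so this rests on my own checks.

**What I did:** I pinched the anchor by its bar and lifted it clear. I then located both pins with the wrist camera (seeing the nearer one through the anchor's front hole) to correct the position. The plate slid over the pins without touching, so I did not need to feel about for them. It settled on the pad at about 10 N (read at the end of each move), then I eased off, opened the gripper and went straight up about 120 mm.

**Last checks:**
- **Seating height:** the plate stopped at a tool height of 0.0407 m, the height expected for flush. I could see the pin in only one of the two holes afterwards.
- **Position:** the bar middle measured (0.5195, 0.2116), about 9 mm from the pad's middle; the limit is 16 mm.
- **Angle:** the bar lies at 15.0° and the pad at about 15°, so they are well within the 0.09 rad allowed. I did not measure the tilt separately.
- **Bystanders:** they look unmoved in the last scene picture.

The camera measurements agreed with each other to about 2 mm, and no check failed.

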